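# Measure an adjustable shoe last on the bench caliper

### The arm

A 6-joint arm with a two-finger parallel gripper is mounted at the origin on the work surface. World frame = base frame: x ahead of the robot, y to its left, z up, the work surface at z = 0. Lengths are in m, angles in rad, forces in N, time in s.
With the tool pointing down it reaches from about 0.225 to 0.875 m from the base axis. Payload 3.4 kg.
Tool frame: the origin (TCP) lies between the finger pads; the fingertips stand 8 mm ahead of it and the grasp point (between the pads) lies 11 mm behind it; z points along the fingers, y is the line along which they close (so a half turn about z gives the same grasp; the last joint's range is limited). The gripper opens to 85 mm and grips with 20 to 120 N. Pads are 22 mm wide; open, the fingers measure 114 mm over their backs; the gripper's body (76 mm by 85 mm) begins 54 mm behind the grasp point. The pads swing forward as they close: fully open they stand 13 mm farther back than shut.
Start: joints at [-0.121, 0.276, 1.505, -0, 1.361, -0.121], TCP at [0.575, -0, 0.239] pointing down, gripper open.
Joint ranges: [-2.89, 2.89], [-0.75, 2.08], [0.22, 2.7], [-1.18, 4.32], [0.11, 2.71], [-2.7, 2.7]. Speed limits (rad/s): [2.57, 2.57, 3.14, 3.14, 3.14, 3.14].

### API

Orientations are given as a unit quaternion [w, x, y, z].
In Python, from rig import manip, optics, finder gives the robot as it stands.
- The arm moves only by the tool servo_tool, never from a script. Its argument "increments" is a list of rows, each a list of 7 numbers: the shift along the tool's x, y, z in cm, then the turn, a rotation vector about the tool's x, y, z in degrees, then the closure, from -1 (fully open) to 1 (shut). In form: [[x, y, z, rx, ry, rz, gripper], ...]. A call has exactly 5 rows; each row shifts and turns the commanded pose from where the row before left it, along the tool's axes as they then stand; what a row does not reach is not made up. A row lasts 1/10 s, in which the tool goes at most 50 mm and 8.59 degrees, less where a joint would pass 70% of its speed; a pose out of reach is approached as far as the arm can. A call is refused whole if a number of a shift passes 5 or a number of a turn 8.59, either way. A call with a gripper value outside its range is refused whole. The fingers move at their own pace and stop on an object; "squeeze" is the grip in N (left out, the last holds). Time passes only in rows, so rows that do not move let the fingers close, or fill a call up. It gives the time, the measured TCP pose, the force, the opening and the grip force at its end, in the units of the state.
- manip.get_state(): the state, without advancing time (a new reading comes with each control period).
- optics.get_image(name): name is "scene" or "side" or "wrist"; returns the picture (400x640x3 uint8, red, green, blue); there is no depth.
- optics.get_calibration(name): a dict with "fov_y" (degrees; the focal length in pixels is half the picture's height over the tangent of half this angle, whatever the lens; pixels are square), "cx", "cy" (the principal point, pixels), "dist_coeffs" ([k1, k2, p1, p2, k3] as OpenCV has them; the pictures are not rectified), "world_to_cam" (4x4, takes a point from world to camera coordinates). Camera axes: x right, y down, z forward; pixel columns grow to the right and rows downward; lengths in m; the calibration is good to about 2 mm. A picture is of the moment at which its call begins: read the wrist's pose just before it. get_calibration takes no time and is no camera call; for the wrist camera it gives the pose at the moment of the call.
- manip.sign_off(): hands the job in; it is judged then, once.
Trained networks look in the newest picture that a camera, given by its name, has taken for a name from the list of things; names that differ only in an ending like _2 or _b are one class to them, and where a whole thing is asked for, a point or a joint stands for the part that bears it (a point fixed in the world has none). Each returns a list of dicts, best first, with "p" (0 to 1); they miss things now and then, are a little off and sometimes report something else, mostly with a low value. They report only what shows in the picture. A call takes as long as a camera call. They do not tell look-alikes from the thing itself.
- finder.silhouettes(label, camera): "region" (400x640 bool, what is visible of it) and "box" ([centre column, centre row, width, height] in pixels, round what is visible of it).
- finder.tip_of(label, camera): "at" ([column, row] in pixels: a listed point, or the origin of a listed thing).
The state is a dict: "clock": time; "qpos": joint angles; "qd": joint speeds; "effort": joint torques, N m; "position": TCP position; "ee_rot": TCP orientation; "contact_force": force on the tool from outside, world axes, zero at the start; "moment": the same for the moment, N m; "width": finger opening in m; "gripper_force": force on a finger pad.
Only numpy, scipy, OpenCV 4.12 (cv2) and the standard library are available. Lean on these libraries where they do the work, as an engineer would, in place of code of your own. Each camera call takes 0.05 s, during which the arm holds its last target. There are 200 camera calls.

### The job

Measure the length to which the small white adjustable shoe last is set: lay it sole down along the beam of the bench caliper, heel against the fixed jaw and toe towards the sliding jaw, then slide the sliding jaw up until the last is lightly but definitely nipped between the two jaws, with no gap left at heel or toe. Close it with a light touch: do not press hard, and do not let the sliding jaw tilt on the beam. Leave the jaw where it stands, so that the length can be read, and leave the other things on the bench alone.

Things in the scene. Friction and masses are not known exactly. Their poses are not given: they have to be found in the camera images.
- gauge: Bench caliper screwed down to the bench (it cannot move): a straight steel beam 360 mm long, 40 mm wide, 16 mm thick, on two dark feet, its flat top 30 mm above the bench, with scale marks on the top. Origin: underside at the middle of the beam. Its x axis runs along the beam from the fixed jaw towards the sliding jaw, y across the beam, z up.
- gauge_zero (a point): The point on the middle of the beam's top (30 mm above the bench) at the measuring face of the fixed jaw, 150 mm from the beam's middle towards the fixed jaw's end. Same axes as the caliper: the last is measured from here along +x.
- fixed_jaw: The fixed jaw: upright steel plate 46 mm wide and 62 mm high standing across the beam; origin at the foot of its measuring face, which looks along the caliper's +x, towards the sliding jaw.
- jaw_slide (a joint): Opening of the caliper in m: distance between the measuring faces of the two jaws, 0 when they meet, 0.25 fully open; it starts at 0.195 to 0.235. The sliding head runs stiffly on the beam (about 3 N of friction when slid slowly) and stays where it is left.
- sliding_jaw: Jaw plate of the sliding head: upright steel, 46 mm wide, 60 mm high, 8 mm thick; origin at the foot of its measuring face, on the beam's top; the face looks along -x, z is upright when square. The head is sprung on the beam: pushed high up it tilts forward about a cross axis 8 mm below the beam's top (about 15 N m per rad) and springs back off the part when let go.
- jaw_grip (a point): Where to hold the sliding head: middle of its black ribbed thumb grip, an upright block 36 mm long (along the beam), 22 mm wide (across), 38 mm high, from 41 to 79 mm above the bench; this point is 65 mm above the bench and 39 mm behind the measuring face. The steel head under it is 58 mm long, 56 mm wide, its top 41 mm above the bench. Axes as the caliper's.
- last_grip (a point): Where to hold the last: in its upright ridge, 58 mm above the sole; the ridge is 26 mm thick (y), flat-sided from 38 to 74 mm above the sole, 58 mm long (29 mm either way). The last is a white plastic child's shoe last on its flat sole, 0.2 to 0.35 kg, 60 mm wide, 76 mm high; its fore part is screwed out to a length not known beforehand. x points from heel to toe, z up.
- last_heel (a point): Rearmost point of the last's rounded heel, 18 mm above the sole, about 50 mm behind last_grip (which keeps its distance from the heel). The rounded toe, 7 to 13 mm above the sole, is somewhere from 150 to 176 mm ahead of the heel: that length is what is to be measured; it does not yield under the jaws. Same axes.
- boot_form: Bystander: white upright boot form, a round leg 128 mm high on a short foot 100 mm long and 58 mm wide; origin under the leg.
- tape_roll: Bystander: roll of paper tape lying flat, 80 mm across, 22 mm high; origin under it.
- glue_tin: Bystander: round metal tin, 64 mm across, 75 mm high; origin under it.
- heel_block_a: Bystander: wooden heel block 48 x 44 x 26 mm; origin under it.
- heel_block_b: Bystander: the other wooden heel block, same size; origin under it.
- hammer: Bystander: hammer 220 mm long lying flat; origin under it.
Things that resemble listed ones, but are neither listed nor needed, are in the scene too. What is shaped like the part that bears last_grip but red or yellow is not meant.

How it is judged:
On the way, in this order (a step that is already met when the one before it is completed fails the run):
1. the last stands sole down on the beam between the jaws, in line with the beam, toe towards the sliding jaw, and has been let go (x of last_heel in the frame of gauge_zero between -0.004 and 0.05 m and x of last_grip in the frame of gauge_zero above 0.044 m and z of last_heel in the frame of gauge_zero between 0.014 and 0.022 m and angle between the x axis of last_grip and the x axis of gauge_zero, either way round below 0.14 rad and angle between last_grip's own z axis and vertical below 0.06 rad and contact force between the fingers and last below 0.1 N), for 0.2 s.
2. the last is nipped: the sliding jaw bears on its toe with more than 1 N and the fixed jaw on its heel with more than 0.5 N (contact force between sliding_jaw and last above 1 N and contact force between fixed_jaw and last above 0.5 N), for 0.3 s.
At the end, for the whole second after the job is handed in: The last stands sole down on the beam, in line to within 0.10 rad, toe towards the sliding jaw, heel touching the fixed jaw and toe touching the sliding jaw (over 0.1 N felt at both), the sliding jaw upright to within 0.015 rad, everything at rest and let go (contact force between each of sliding_jaw, fixed_jaw and last above 0.1 N and x of last_grip in the frame of gauge_zero above 0.044 m and x of last_heel in the frame of gauge_zero below 0.004 m and z of last_heel in the frame of gauge_zero between 0.014 and 0.022 m and angle between the x axis of last_grip and the x axis of gauge_zero, either way round below 0.1 rad and angle between last_grip's own z axis and vertical below 0.06 rad and angle between sliding_jaw's own z axis and vertical below 0.015 rad and linear speed of last below 0.01 m/s).
It fails at once if the jaws press on the last with more than 10 N (contact force between any of sliding_jaw, fixed_jaw and last above 10 N).
It fails at once if the sliding jaw tilts on the beam by more than 0.04 rad (angle between sliding_jaw's own z axis and vertical above 0.04 rad).
It fails at once if another thing on the bench is moved by more than 25 mm (distance of any of boot_form, tape_roll, glue_tin, heel_block_a, heel_block_b, hammer from where it was at the start of the episode above 0.025 m).
It also fails if it takes over 64 s, if anything falls off the work surface, if the arm or the gripper's body presses on something with over 40 N, if the wrist force passes 120 N, or if a joint passes its speed limit or range.

## Working session

There is one attempt and no reset: what is moved stays moved. The work goes in short steps, Python scripts to look and compute and a tool call to move; the robot and the scene stay as the last step left them, time stands still between calls to the robot, and variables do not carry over. Pictures are saved under pics/ and viewed, at most 10 in all, crops included, and the job is handed in when it is done.

Besides the shell and the picture viewer there is one more tool, called after "Emit:" as a command line: name --pt "numbers of a row" for each row, then --argument value for the rest. servo_tool: Moves the arm, as the interface text tells. Its arguments: {"type":"object","properties":{"increments":{"type":"array","items":{"type":"array","items":{"type":"number"}}},"squeeze":{"type":"number"}},"required":["increments"]}

```bash
ls; mkdir -p pics; python3 - <<'E'
from rig import manip, optics, finder
import cv2, numpy as np
a=optics.get_image("scene"); b=optics.get_image("side")
cv2.imwrite("pics/scene.png",a[:,:,::-1]); cv2.imwrite("pics/side.png",b[:,:,::-1])
for c in("scene","side"):
    k=optics.get_calibration(c); print(c,k)
for n in("last_grip","last_heel","jaw_grip","gauge_zero","sliding_jaw","fixed_jaw","gauge","boot_form","tape_roll","glue_tin","heel_block_a","hammer"):
    for c in("scene","side"):
        print(n,c,[(np.round(d["at"]).tolist(),round(d["p"],2)) for d in finder.tip_of(n,c)][:4])
print(manip.get_state())
E
```

```text
pics
scene {'fov_y': 45.983775837684874, 'cx': 313.00266116245, 'cy': 203.30281107238184, 'dist_coeffs': array([0.04339445, 0.        , 0.        , 0.        , 0.        ]), 'world_to_cam': array([[ 0.73238026,  0.68078315,  0.01238756, -0.31309508],
       [ 0.56352636, -0.5958244 , -0.57221615, -0.33279042],
       [-0.38217431,  0.42606053, -0.82000928,  1.64056369],
       [ 0.        ,  0.        ,  0.        ,  1.        ]])}
side {'fov_y': 55.66638947968877, 'cx': 319.41143725562296, 'cy': 201.54615520620032, 'dist_coeffs': array([-0.08556462,  0.        ,  0.        ,  0.        ,  0.        ]), 'world_to_cam': array([[ 0.97795109, -0.20867088,  0.00825408, -0.55667427],
       [-0.15464861, -0.75020087, -0.64287049,  0.05928897],
       [ 0.14034057,  0.62741942, -0.76593041,  1.20904925],
       [ 0.        ,  0.        ,  0.        ,  1.        ]])}
last_grip scene [([201.0, 191.0], 0.83), ([151.0, 265.0], 0.68), ([228.0, 235.0], 0.57), ([379.0, 190.0], 0.39)]
last_grip side [([296.0, 281.0], 0.89), ([235.0, 281.0], 0.82), ([279.0, 358.0], 0.73), ([368.0, 159.0], 0.68)]
la
[... 1143 characters left out ...]
 array([-1.21000117e-01,  2.75928362e-01,  1.50491043e+00, -2.48539728e-06,
        1.36073037e+00, -1.20993653e-01]), 'qd': array([ 1.44024523e-04,  2.05862331e-05, -1.69243845e-04, -1.38023691e-03,
       -2.54840517e-04, -2.69604783e-04]), 'effort': array([-1.41366014e-03, -4.16668904e+01, -2.46096539e+01,  1.17797445e-04,
        6.55550502e-04,  3.68980511e-05]), 'position': array([ 5.75018892e-01, -8.62669645e-06,  2.39307656e-01]), 'ee_rot': array([9.99501479e-06, 7.07108884e-01, 7.07104679e-01, 6.28414674e-06]), 'contact_force': array([ 0.22216628, -0.53600774,  0.1203261 ]), 'moment': array([-0.04188477,  0.00357127,  0.01334695]), 'gripper_force': 0.0, 'width': 0.08563730493202533}
```

View pics/scene.png

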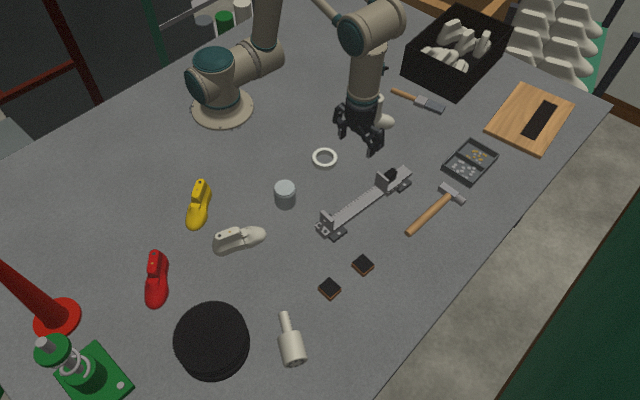

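View pics/side.png

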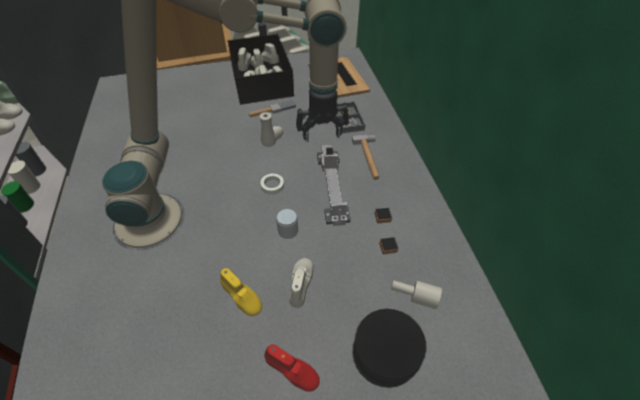

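The white last is at scene (239,237) and side (301,281), with its heel end at the ridge. Look-alikes are the yellow last (199,203), the red last (156,278), the white pin (290,340), the boot form behind the gripper and the white lasts in the box (450,45). I choose the white one. The caliper's fixed jaw is at scene (326,222) and the sliding head at (388,178).

```bash
cat > h.py <<'E'
from rig import manip, optics, finder
import cv2, numpy as np
from scipy.spatial.transform import Rotation as R
def cam(c):
    k=optics.get_calibration(c); f=200/np.tan(np.radians(k["fov_y"]/2))
    return np.array([[f,0,k["cx"]],[0,f,k["cy"]],[0,0,1]]),k["dist_coeffs"],k["world_to_cam"]
def at_z(c,uv,z,C=None):
    K,D,T=C or cam(c)
    p=cv2.undistortPoints(np.array(uv,float).reshape(-1,1,2),K,D).reshape(-1,2)
    d=np.c_[p,np.ones(len(p))]@T[:3,:3]; o=-T[:3,:3].T@T[:3,3]
    return o+d*((z-o[2])/d[:,2])[:,None]
def tri(ua,ub,a="scene",b="side",Ca=None,Cb=None):
    A=[];
    for c,u,C in((a,ua,Ca),(b,ub,Cb)):
        K,D,T=C or cam(c); p=cv2.undistortPoints(np.array(u,float).reshape(1,1,2),K,D)[0,0]
        A+=[p[0]*T[2]-T[0],p[1]*T[2]-T[1]]
    A=np.array(A); x=np.linalg.lstsq(A[:,:3],-A[:,3],rcond=None)[0]
    return x,np.linalg.norm(A@np.r_[x,1])
def proj(c,P,C=None):
    K,D,T=C or cam(c)
    return cv2.projectPoints(np.array(P,float).reshape(-1,3),cv2.Rodrigues(T[:3,:3])[0],T[:3,3],K,D)[0].reshape(-1,2)
E
python3 - <<'E'
from h import *
np.set_printoptions(precision=4,suppress=True)
print("grip",tri((228,235),(296,281)))
print("heel",at_z("scene",(211,252),0.018),at_z("side",(295,304),0.018))
print("toe",at_z("scene",(265,233),0.01),at_z("side",(303,262),0.01))
print("jaw_grip",tri((389,178),(329,154)), "zero",tri((326,229),(337,215)),"fixed",tri((325,221),(333,213)),"slid",tri((378,190),(328,167)))
print("gauge",at_z("scene",(366,206),.03),at_z("side",(332,186),.03))
for n,a,b in(("tin",(284,203),(287,232)),("tape",(323,164),(271,185)),("blk",(326,288),(386,251)),("blk",(362,265),(384,214)),("hammer",(430,210),(366,158))): print(n,at_z("scene",a,0)[0],at_z("side",b,0)[0])
print("boot",at_z("side",(269,140),0))
E
```

```text
grip (array([ 0.4323, -0.3443,  0.0557]), np.float64(0.003170232253734343))
heel [[ 0.4199 -0.4024  0.018 ]] [[ 0.419  -0.3893  0.018 ]]
toe [[ 0.4794 -0.2563  0.01  ]] [[ 0.4646 -0.2605  0.01  ]]
jaw_grip (array([0.6298, 0.114 , 0.0597]), np.float64(0.007072593451883176)) zero (array([ 0.6004, -0.1302,  0.0269]), np.float64(0.007339140745993824)) fixed (array([ 0.5868, -0.1218,  0.0366]), np.float64(0.0008545092480902105)) slid (array([0.6205, 0.0807, 0.0273]), np.float64(0.010064110108698184))
gauge [[0.6364 0.0014 0.03  ]] [[ 0.6114 -0.0032  0.03  ]]
tin [ 0.4399 -0.141   0.    ] [ 0.4361 -0.1379  0.    ]
tape [0.423  0.0515 0.    ] [0.4126 0.0704 0.    ]
blk [ 0.7161 -0.2596  0.    ] [ 0.718  -0.2684  0.    ]
blk [ 0.7424 -0.141   0.    ] [ 0.7568 -0.1311  0.    ]
hammer [0.7729 0.1391 0.    ] [ 0.7748  0.1347 -0.    ]
boot [[0.435  0.3074 0.    ]]
```

Emit:
servo_tool --pt "-4.3 -1.8 0 0 0 0 -1" --pt "-4.3 -1.8 0 0 0 0 -1" --pt "-4.3 -1.8 0 0 0 0 -1" --pt "-4.3 -1.8 0 0 0 0 -1" --pt "-4.3 -1.8 0 0 0 0 -1"

```text
clock: 1.8
position: [0.4842, -0.2165, 0.2395]
ee_rot: [0.0, 0.707, 0.707, 0.0]
contact_force: [-0.6, -0.7, -0.0]
width: 0.0852
gripper_force: 0.0
```

Emit:
servo_tool --pt "-4.3 -1.8 0 0 0 0 -1" --pt "-4.3 -1.8 0 0 0 0 -1" --pt "-4.3 -1.8 0 0 0 0 -1" --pt "0 0 0 0 0 8 -1" --pt "0 0 0 0 0 8 -1"

```text
clock: 2.3
position: [0.4301, -0.3458, 0.2391]
ee_rot: [-0.0, 0.801, 0.598, 0.0]
contact_force: [-0.6, 0.7, 0.4]
width: 0.0853
gripper_force: 0.0
```

Emit:
servo_tool --pt "0 0 0 0 0 0 -1" --pt "0 0 0 0 0 0 -1" --pt "0 0 0 0 0 0 -1" --pt "0 0 0 0 0 0 -1" --pt "0 0 0 0 0 0 -1"

```text
clock: 2.8
position: [0.4312, -0.3437, 0.2394]
ee_rot: [0.0, 0.798, 0.602, 0.0]
contact_force: [0.4, 0.1, 0.7]
width: 0.0856
gripper_force: 0.0
```

```bash
python3 - <<'E'
from h import *
np.set_printoptions(precision=4,suppress=True)
s=manip.get_state(); C=cam("wrist"); im=optics.get_image("wrist"); cv2.imwrite("pics/w1.png",im[:,:,::-1])
print(s["clock"],s["position"],s["ee_rot"],s["qpos"],s["contact_force"]); print(C)
for n in("last_grip","last_heel"):print(n,[(d["at"],d["p"]) for d in finder.tip_of(n,"wrist")])
print(proj("wrist",[[.432,-.344,.058]],C))
for d in finder.silhouettes("last_grip","wrist"): print(d["p"],d["box"]); 
E
```

```text
2.8 [ 0.4312 -0.3437  0.2394] [0.0001 0.7982 0.6024 0.    ] [-0.7991  0.2403  1.5547  0.      1.3464 -0.5213] [0.4403 0.1491 0.6747]
(array([[312.1464,   0.    , 323.2147],
       [  0.    , 312.1464, 205.1978],
       [  0.    ,   0.    ,   1.    ]]), array([-0.0156,  0.    ,  0.    ,  0.    ,  0.    ]), array([[ 0.9617, -0.2742,  0.0009, -0.5105],
       [-0.2625, -0.9197,  0.292 , -0.2403],
       [-0.0792, -0.281 , -0.9564,  0.3171],
       [ 0.    ,  0.    ,  0.    ,  1.    ]]))
last_grip [([155.4, 197.2], 0.84), ([331.7, 188.1], 0.69), ([306.4, 346.8], 0.6)]
last_heel [([323.2, 217.2], 0.79), ([280.9, 310.0], 0.73)]
[[322.5937 185.6166]]
0.78 [183.9, 199.9, 135.7, 86.0]
0.72 [333.1, 153.4, 50.4, 141.8]
0.55 [328.6, 331.1, 109.5, 67.1]
```

View pics/w1.png

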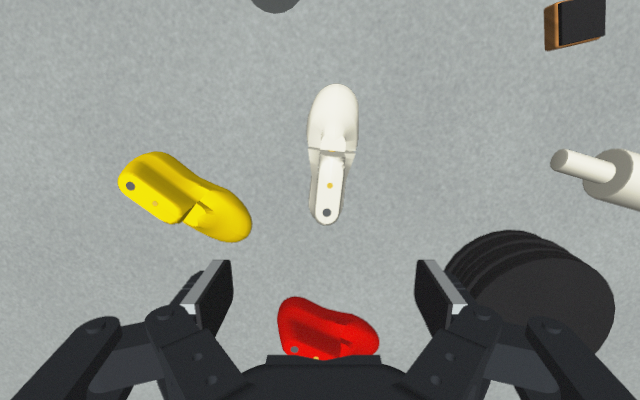

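The wrist view shows the white last: ridge top from (327,223) to (332,152), with dots at (330,185) and (327,212), and toe at (332,84). The yellow and red look-alikes are at (185,197) and (328,330). The choice is confirmed.

```bash
python3 - <<'E'
from h import *
np.set_printoptions(precision=4,suppress=True)
C=cam("wrist"); im=cv2.imread("pics/w1.png")
P=at_z("wrist",[(330,185),(327,212),(326,223),(333,153)],.076,C); print(P)
print("toe",at_z("wrist",[(332,84)],.01,C), "sides",at_z("wrist",[(308,135),(358,125)],.015,C))
for a,b in((0,1),(2,3)):
    d=P[a]-P[b] if a==0 else P[b]-P[a]; print(np.degrees(np.arctan2(d[1],d[0])),np.linalg.norm(d))
cv2.imwrite("pics/c1.png",cv2.resize(im[70:240,260:400],None,fx=3.5,fy=3.5,interpolation=cv2.INTER_CUBIC))
E
```

```text
[[ 0.4402 -0.3415  0.076 ]
 [ 0.4298 -0.3674  0.076 ]
 [ 0.4257 -0.3784  0.076 ]
 [ 0.4513 -0.3122  0.076 ]]
toe [[ 0.4699 -0.2485  0.01  ]] sides [[ 0.4293 -0.2933  0.015 ]
 [ 0.4861 -0.2981  0.015 ]]
68.21350638480223 0.027951468237591093
68.8172727061001 0.07102669919523004
```

View pics/c1.png

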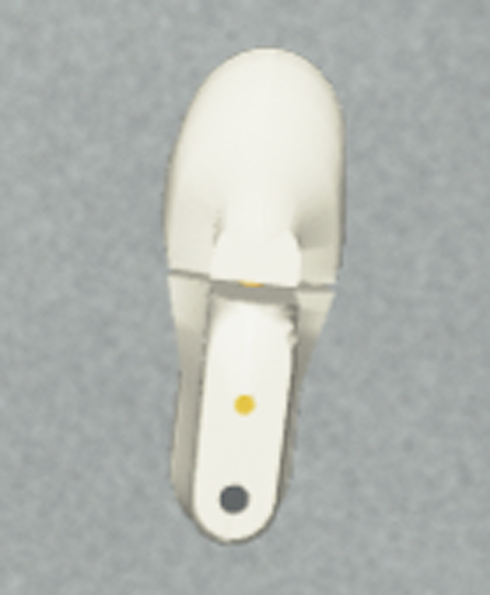

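Emit:
servo_tool --pt "-0.45 0.7 2 0 0 5.7 -1" --pt "0 0 3 0 0 0 -1" --pt "0 0 3 0 0 0 -1" --pt "0 0 2 0 0 0 -1" --pt "0 0 0 0 0 0 -1"

```text
clock: 3.5
position: [0.4349, -0.3486, 0.1364]
ee_rot: [-0.003, 0.828, 0.561, -0.001]
contact_force: [-0.3, 0.4, 0.0]
width: 0.0855
gripper_force: 0.0
```

```bash
python3 - <<'E'
from h import *
np.set_printoptions(precision=4,suppress=True)
s=manip.get_state(); C=cam("wrist"); im=optics.get_image("wrist"); cv2.imwrite("pics/w2.png",im[:,:,::-1])
print(s["clock"],s["position"],s["ee_rot"])
g=R.from_quat(s["ee_rot"],scalar_first=True)
print("TCP proj, ahead",proj("wrist",[s["position"]+g.apply([0,0,k]) for k in(0,.05,.08)],C))
for n in("last_grip","last_heel"):print(n,[(d["at"],d["p"]) for d in finder.tip_of(n,"wrist")])
E
```

```text
3.5 [ 0.4349 -0.3486  0.1364] [-0.0033  0.8275  0.5614 -0.0006]
TCP proj, ahead [[320.6513 272.8782]
 [321.2056 233.6578]
 [321.4266 218.037 ]]
last_grip [([87.5, 251.2], 0.94), ([325.7, 217.5], 0.58)]
last_heel []
```

View pics/w2.png

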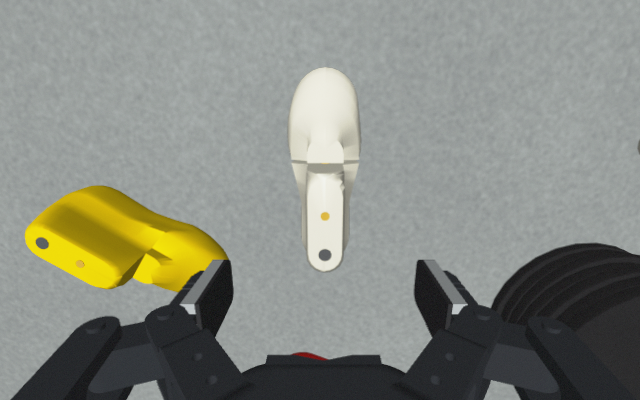

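The ridge is vertical in the image at column 325, with the TCP line at 321 and still settling. The ridge middle is at row 228, which matches. I descend and grip.

Emit:
servo_tool --pt "0 0.1 3 0 0 0 -1" --pt "0 0 3 0 0 0 -1" --pt "0 0 2 0 0 0 -1" --pt "0 0 0.9 0 0 0 -1" --pt "0 0 0 0 0 0 -1"

```text
clock: 4.15
position: [0.4376, -0.3508, 0.0504]
ee_rot: [-0.0, 0.828, 0.561, 0.0]
contact_force: [0.9, 1.1, 0.2]
width: 0.0854
gripper_force: 0.0
```

Emit:
servo_tool --pt "0 0 0 0 0 0 -0.3" --pt "0 0 0 0 0 0 0" --pt "0 0 0 0 0 0 0.3" --pt "0 0 0 0 0 0 1" --pt "0 0 0 0 0 0 1" --squeeze 45

```text
clock: 4.65
position: [0.4373, -0.3507, 0.051]
ee_rot: [0.0, 0.828, 0.561, -0.0]
contact_force: [-0.8, 0.9, 4.3]
width: 0.0257
gripper_force: 48.4
```

Emit:
servo_tool --pt "0 0 0 0 0 0 1" --pt "0 0 0 0 0 0 1" --pt "0 0 0 0 0 0 1" --pt "0 0 0 0 0 0 1" --pt "0 0 0 0 0 0 1"

```text
clock: 5.15
position: [0.4373, -0.3507, 0.0509]
ee_rot: [0.0, 0.828, 0.561, -0.0]
contact_force: [-2.1, 0.7, 6.2]
width: 0.0252
gripper_force: 48.5
```

Emit:
servo_tool --pt "0 0 -1 0 0 0 1" --pt "0 0 -3 0 0 0 1" --pt "0 0 -4 0 0 0 1" --pt "0 0 -4 0 0 0 1" --pt "1 1 -3 0 0 0 1"

```text
clock: 5.65
position: [0.4498, -0.3457, 0.2028]
ee_rot: [0.001, 0.828, 0.561, -0.0]
contact_force: [1.5, -0.7, -3.1]
width: 0.0252
gripper_force: 47.5
```

Emit:
servo_tool --pt "3 3 -3 0 0 0 1" --pt "3 3 -3 0 0 0 1" --pt "2 3 -2 0 0 0 1" --pt "0.9 0.9 0 0 0 -6.1 1" --pt "0 0 0 0 0 -6.1 1"

```text
clock: 6.15
position: [0.5749, -0.299, 0.2782]
ee_rot: [0.001, 0.761, 0.649, 0.001]
contact_force: [-0.7, -0.8, -3.5]
width: 0.0257
gripper_force: 47.4
```

Emit:
servo_tool --pt "0 0 0 0 0 0 1" --pt "0 0 0 0 0 0 1" --pt "0 0 0 0 0 0 1" --pt "0 0 0 0 0 0 1" --pt "0 0 0 0 0 0 1"

```text
clock: 6.65
position: [0.572, -0.3004, 0.2781]
ee_rot: [0.0, 0.764, 0.646, 0.0]
contact_force: [-1.6, -0.2, -3.6]
width: 0.025
gripper_force: 47.4
```

```bash
python3 - <<'E'
from h import *
np.set_printoptions(precision=4,suppress=True)
s=manip.get_state(); C=cam("wrist"); im=optics.get_image("wrist"); cv2.imwrite("pics/w3.png",im[:,:,::-1])
print(s["clock"],s["position"],s["ee_rot"],s["width"],s["gripper_force"],s["contact_force"],s["moment"])
for n in("gauge_zero","fixed_jaw","sliding_jaw","jaw_grip","gauge","last_heel","last_grip"):print(n,[(d["at"],d["p"]) for d in finder.tip_of(n,"wrist")][:2])
E
```

```text
6.65 [ 0.572  -0.3004  0.2781] [0.     0.7636 0.6457 0.    ] 0.024997658360724588 47.36956536769867 [-1.6066 -0.2133 -3.6251] [-0.0997 -0.0272 -0.0018]
gauge_zero [([319.0, 8.2], 0.68)]
fixed_jaw [([326.4, 8.9], 0.94)]
sliding_jaw []
jaw_grip []
gauge []
last_heel [([65.2, 184.5], 0.64)]
last_grip [([201.0, 363.8], 0.81), ([72.8, 225.6], 0.75)]
```

View pics/w3.png

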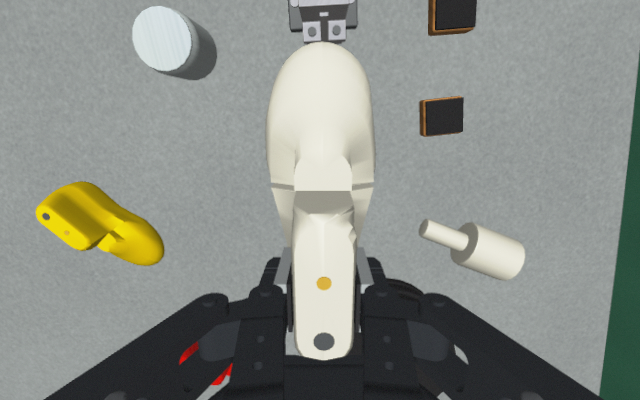

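The last is held straight in line with the tool. The fixed jaw is only just visible at (323,10), so I move sideways to see the whole caliper clear of the last.

Emit:
servo_tool --pt "3.2 -2.6 -1.6 0 0 0 1" --pt "3.2 -2.6 -1.6 0 0 0 1" --pt "3.2 -2.6 -1.6 0 0 0 1" --pt "3.2 -2.6 -1.6 0 0 0 1" --pt "3.2 -2.6 -1.6 0 0 0 1"

```text
clock: 7.55
position: [0.4695, -0.1196, 0.3588]
ee_rot: [0.0, 0.763, 0.646, 0.0]
contact_force: [0.4, 0.5, -2.7]
width: 0.0253
gripper_force: 46.9
```

Emit:
servo_tool --pt "0 0 0 0 0 0 1" --pt "0 0 0 0 0 0 1" --pt "0 0 0 0 0 0 1" --pt "0 0 0 0 0 0 1" --pt "0 0 0 0 0 0 1"

```text
clock: 8.05
position: [0.4709, -0.1218, 0.3571]
ee_rot: [-0.001, 0.764, 0.646, -0.0]
contact_force: [-0.4, 0.5, -2.8]
width: 0.0256
gripper_force: 47.0
```

```bash
python3 - <<'E'
from h import *
np.set_printoptions(precision=4,suppress=True)
s=manip.get_state(); C=cam("wrist"); im=optics.get_image("wrist"); cv2.imwrite("pics/w4.png",im[:,:,::-1])
np.savez("c4.npz",K=C[0],D=C[1],T=C[2])
print(s["clock"],s["position"],s["ee_rot"],s["width"])
for n,z in(("gauge_zero",.03),("fixed_jaw",.03),("sliding_jaw",.03),("jaw_grip",.065),("gauge",.014)):
  for d in finder.tip_of(n,"wrist")[:2]: print(n,d["at"],d["p"],at_z("wrist",d["at"],z,C))
E
```

```text
8.05 [ 0.4709 -0.1218  0.3571] [-0.0007  0.7636  0.6457 -0.0004] 0.02555499521675095
gauge_zero [410.2, 147.5] 0.71 [[ 0.6014 -0.1208  0.03  ]]
fixed_jaw [409.8, 147.5] 0.85 [[ 0.6009 -0.1207  0.03  ]]
gauge [408.7, 44.2] 0.68 [[0.6161 0.0191 0.014 ]]
```

View pics/w4.png

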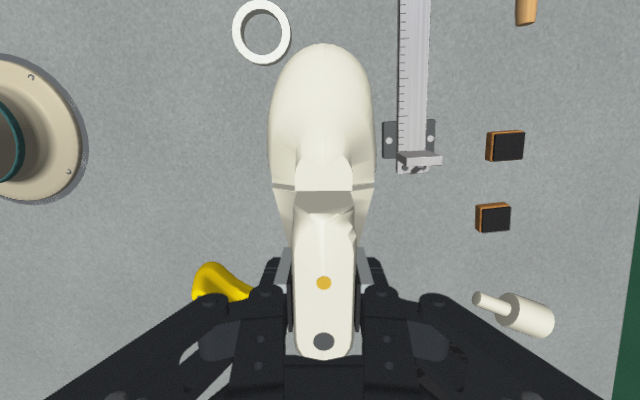

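The view shows the beam running from the jaw foot at about (411,150) up to (416,0), with the fixed jaw plate top at (397–441, 151–167). I'll fit the beam edges numerically.

```bash
python3 - <<'E'
from h import *
np.set_printoptions(precision=4,suppress=True,linewidth=250)
im=cv2.imread("pics/w4.png",0)
for r in(10,70,130): print(r,np.median(im[r-2:r+3,388:442],axis=0).astype(int))
print("cols 412-420, rows 138..175",np.median(im[138:176,414:420],axis=1).astype(int))
print("cols 402-410",np.median(im[138:176,402:409],axis=1).astype(int))
E
```

```text
10 [152 153 151 149 148 147 149 148 147 117  81  61 176 190 192 193 192 194 192 192 191 192 193 191 194 193 193 193 193 192 188 190 194 196 190 184 184 189 193 191 189 193 173 158 154 152 152 151 153 154 156 157 158 156]
70 [149 150 150 151 153 154 155 154 133  93  65 149 184 185 186 186 186 187 190 189 187 189 189 191 192 189 187 188 187 188 191 194 192 186 185 188 193 192 191 194 164 157 159 159 159 162 161 157 158 161 163 162 159 157]
130 [100  99 100 100  99  99  99  96  84  68 132 186 190 189 191 190 190 192 191 189 188 189 194 195 193 191 190 189 190 193 195 192 188 189 191 194 193 161 111  96  96  96  96  96  97  97 100 137 159 158 157 156 156 154]
cols 412-420, rows 138..175 [190 192 190 190 191 189 190 189 189 189 189 188 176 125 124 123 123 121 131 168 191 191 190 191 191 191 191 181 132  99  75  76  77  91 125 133 155 156]
cols 402-410 [191 190 191 190 191 188 190 191 190 191 191 190 179 127 122 122 122 120 116  95  75  75  73  74  79 117 132 133  96  95  95 105 145 186 183 157 154 152]
```

```bash
python3 - <<'E'
from h import *
np.set_printoptions(precision=4,suppress=True,linewidth=250)
z=np.load("c4.npz"); C=(z["K"],z["D"],z["T"])
L=at_z("w",[(399.6,10),(398.7,70),(397.9,130)],.03,C); Rr=at_z("w",[(430.4,10),(428,70),(425.3,130)],.03,C)
print(L,Rr); M=[]
for P in(L,Rr):
    d=P[0]-P[2]; print(np.degrees(np.arctan2(d[1],d[0])))
u=(L[0]-L[2]+Rr[0]-Rr[2]); u/=np.linalg.norm(u); n=np.array([-u[1],u[0],0])
print("width",(L-Rr)@n); c=(L.mean(0)+Rr.mean(0))/2
F=at_z("w",[(411,150.5)],.03,C)[0]
Z=c+u*((F-c)@u); yaw=np.degrees(np.arctan2(u[1],u[0])); print("zero",Z,"yaw",yaw)
print("jaw top check: row of face top",proj("w",[Z+[0,0,.062],Z+[0,0,.062]-0.008*u],C))
s=manip.get_state(); p=s["position"]; g=R.from_quat(s["ee_rot"],scalar_first=True); print(p, g.as_matrix())
print("TCP wrt zero (along,across)",(p-Z)@u,(p-Z)@n)
# last tip geometry in tool
T=[(323,44),(324,283),(323.5,342),(323.5,358)]
for t,zz in zip(T,(.0-.0395,.0265,.0265,.0265)):
    q=at_z("w",[t],p[2]+zz-.0004,C)[0]; print(t,g.inv().apply(q-p))
E
```

```text
[[ 0.6037  0.0595  0.03  ]
 [ 0.5952 -0.013   0.03  ]
 [ 0.5861 -0.0929  0.03  ]] [[ 0.6435  0.053   0.03  ]
 [ 0.6349 -0.0196  0.03  ]
 [ 0.6252 -0.0994  0.03  ]]
83.42474494376138
83.15861711323561
width [0.0403 0.0402 0.0396]
zero [ 0.6022 -0.1254  0.03  ] yaw 83.29164608279589
jaw top check: row of face top [[423.9647 156.5144]
 [423.6977 162.729 ]]
[ 0.4706 -0.1212  0.3578] [[ 0.1653  0.9862 -0.0003]
 [ 0.9862 -0.1653  0.0001]
 [ 0.0001 -0.0004 -1.    ]]
TCP wrt zero (along,across) -0.011181279120162977 0.13115367773661576
(323, 44) [0.1064 0.0016 0.0399]
(324, 283) [ 0.0097  0.002  -0.0261]
(323.5, 342) [-0.0183  0.0018 -0.0261]
(323.5, 358) [-0.0265  0.0018 -0.0261]
```

Emit:
servo_tool --pt "1.95 3.14 2 0 0 0 1" --pt "1.95 3.14 2 0 0 0 1" --pt "1.95 3.14 2 0 0 0 1" --pt "1.95 3.14 2 0 0 0 1" --pt "0 0 2 0 0 -2.9 1"

```text
clock: 8.85
position: [0.6119, -0.063, 0.2561]
ee_rot: [0.001, 0.745, 0.667, 0.002]
contact_force: [-0.9, -0.4, -2.6]
width: 0.0254
gripper_force: 47.0
```

Emit:
servo_tool --pt "0 0 2 0 0 0 1" --pt "0 0 0 0 0 0 1" --pt "0 0 0 0 0 0 1" --pt "0 0 0 0 0 0 1" --pt "0 0 0 0 0 0 1"

```text
clock: 9.35
position: [0.6079, -0.0651, 0.2397]
ee_rot: [0.001, 0.747, 0.665, 0.001]
contact_force: [-0.7, 0.0, -2.3]
width: 0.0252
gripper_force: 46.9
```

```bash
python3 - <<'E'
from h import *
np.set_printoptions(precision=4,suppress=True,linewidth=250)
s=manip.get_state(); C=cam("wrist"); im=optics.get_image("wrist"); b=optics.get_image("scene"); c=optics.get_image("side")
o=np.hstack([im[:200,200:520],cv2.resize(b[140:290,250:450],(320,240))[:200]]); 
o2=cv2.resize(c[120:260,250:450],(640,448))
cv2.imwrite("pics/w5.png",np.vstack([o,o2[:398]])[:,:,::-1])
print(s["clock"],s["position"],s["ee_rot"],s["width"],s["contact_force"])
for n,z in(("sliding_jaw",.03),("jaw_grip",.065)):
  for d in finder.tip_of(n,"wrist")[:2]: print(n,d["at"],d["p"],at_z("wrist",d["at"],z,C))
Z=np.array([.6004,-.1251,.03]);u=np.array([.1167,.9932,0]);n=np.array([-u[1],u[0],0])
for nm,P in(("scene",0),("side",0)): print(nm,proj(nm,[Z,Z+.2*u,Z+.02*n,Z-.02*n]))
for k in(.19,.2,.21,.22,.23): print(k,proj("wrist",[Z+k*u+[0,0,.06]],C))
E
```

```text
9.35 [ 0.6079 -0.0651  0.2397] [0.0013 0.7468 0.6651 0.0009] 0.025151931766172163 [-0.6939  0.0195 -2.3393]
sliding_jaw [323.2, 36.0] 0.89 [[0.6269 0.0792 0.03  ]]
jaw_grip [201.1, 240.1] 0.73 [[ 0.473  -0.1085  0.065 ]]
scene [[327.7943 225.552 ]
 [378.014  189.1458]
 [323.1461 220.9872]
 [332.5037 230.177 ]]
side [[337.4715 214.5739]
 [330.3726 169.5281]
 [331.1587 215.01  ]
 [343.7678 214.1383]]
0.19 [[320.4592  40.9002]]
0.2 [[320.4492  27.3885]]
0.21 [[320.4392  13.5944]]
0.22 [[320.4292  -0.4882]]
0.23 [[320.4192 -14.8653]]
```

View pics/w5.png

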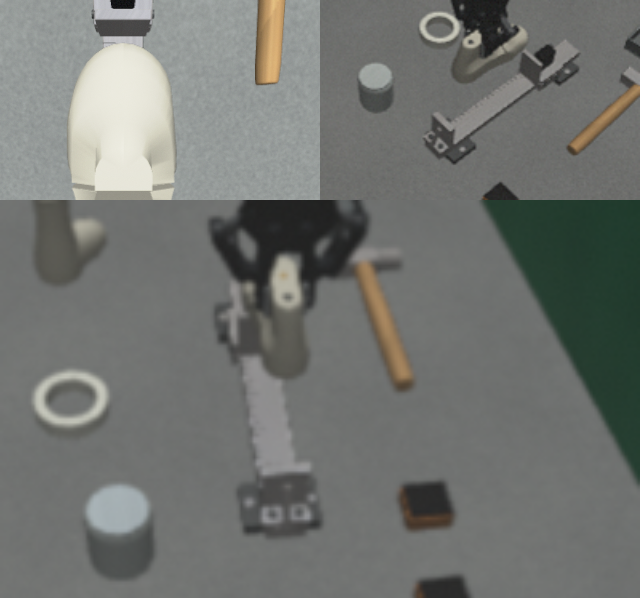

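The wrist crop shows the sliding head centred on the last's axis at column 322, with the toe well short of the jaw. Scene and side agree. I descend to about 2 mm above the beam.

Emit:
servo_tool --pt "0 0 4 0 0 0 1" --pt "0 0 4 0 0 0 1" --pt "0 0 3 0 0 0 1" --pt "0 0 2 0 0 0 1" --pt "0 0 1.5 0 0 0 1"

```text
clock: 10.1
position: [0.6066, -0.0646, 0.0913]
ee_rot: [-0.001, 0.747, 0.665, -0.001]
contact_force: [-0.2, -0.9, -3.7]
width: 0.0253
gripper_force: 46.9
```

Emit:
servo_tool --pt "0 0 0.5 0 0 0 1" --pt "0 0 0.3 0 0 0 1" --pt "0 0 0.1 0 0 0 1" --pt "0 0 0.05 0 0 0 1" --pt "0 0 0 0 0 0 1"

```text
clock: 10.6
position: [0.6079, -0.0648, 0.0844]
ee_rot: [0.001, 0.747, 0.665, 0.001]
contact_force: [-0.4, 1.2, -2.8]
width: 0.0252
gripper_force: 46.9
```

Emit:
servo_tool --pt "0 0 0.1 0 0 0 1" --pt "0 0 0.1 0 0 0 1" --pt "0 0 0.05 0 0 0 1" --pt "0 0 0 0 0 0 1" --pt "0 0 0 0 0 0 1"

```text
clock: 11.1
position: [0.6075, -0.0649, 0.0814]
ee_rot: [0.0, 0.747, 0.665, 0.0]
contact_force: [-0.4, -0.8, -0.3]
width: 0.0256
gripper_force: 47.4
```

Emit:
servo_tool --pt "0 0 0.05 0 0 0 1" --pt "0 0 0.05 0 0 0 1" --pt "0 0 0 0 0 0 1" --pt "0 0 0 0 0 0 1" --pt "0 0 0 0 0 0 1"

```text
clock: 11.6
position: [0.6075, -0.0652, 0.081]
ee_rot: [0.001, 0.747, 0.665, 0.0]
contact_force: [-1.4, -2.4, 5.1]
width: 0.0254
gripper_force: 48.2
```

Emit:
servo_tool --pt "0 0 0 0 0 0 0.3" --pt "0 0 0 0 0 0 0" --pt "0 0 0 0 0 0 -0.4" --pt "0 0 0 0 0 0 -1" --pt "0 0 0 0 0 0 -1"

```text
clock: 12.1
position: [0.6073, -0.0646, 0.0799]
ee_rot: [-0.0, 0.747, 0.665, -0.0]
contact_force: [0.4, -0.5, 0.0]
width: 0.0835
gripper_force: 0.0
```

Emit:
servo_tool --pt "0 0 0 0 0 0 -1" --pt "0 0 0 0 0 0 -1" --pt "0 0 -1 0 0 0 -1" --pt "0 0 -3 0 0 0 -1" --pt "0 0 -4 0 0 0 -1"

```text
clock: 12.6
position: [0.606, -0.0645, 0.1596]
ee_rot: [-0.002, 0.747, 0.665, -0.001]
contact_force: [1.4, -0.8, 0.3]
width: 0.0853
gripper_force: 0.0
```

Emit:
servo_tool --pt "0 0 -4 0 0 0 -1" --pt "0 0 -3 0 0 0 -1" --pt "0 0 0 0 0 0 -1" --pt "0 0 0 0 0 0 -1" --pt "0 0 0 0 0 0 -1"

```text
clock: 13.1
position: [0.6064, -0.0646, 0.2291]
ee_rot: [-0.001, 0.747, 0.665, -0.001]
contact_force: [-0.4, 0.5, -0.0]
width: 0.0849
gripper_force: 0.0
```

```bash
python3 - <<'E'
from h import *
np.set_printoptions(precision=4,suppress=True,linewidth=250)
s=manip.get_state(); C=cam("wrist"); im=optics.get_image("wrist"); cv2.imwrite("pics/w6.png",im[:,:,::-1])
np.savez("c6.npz",K=C[0],D=C[1],T=C[2])
print(s["clock"],s["position"],s["ee_rot"],s["width"],s["contact_force"])
for n,z in(("sliding_jaw",.03),("jaw_grip",.065),("last_heel",.048),("last_grip",.088)):
  for d in finder.tip_of(n,"wrist")[:2]: print(n,d["at"],d["p"],at_z("wrist",d["at"],z,C))
E
```

```text
13.1 [ 0.6064 -0.0646  0.2291] [-0.0009  0.7466  0.6652 -0.0006] 0.0849282139269069 [-0.4495  0.5235 -0.0265]
sliding_jaw [200.7, 242.4] 0.57 [[ 0.4577 -0.1201  0.03  ]]
sliding_jaw [325.5, 36.2] 0.56 [[0.6262 0.0773 0.03  ]]
last_grip [326.1, 194.8] 0.69 [[ 0.6103 -0.0643  0.088 ]]
```

View pics/w6.png

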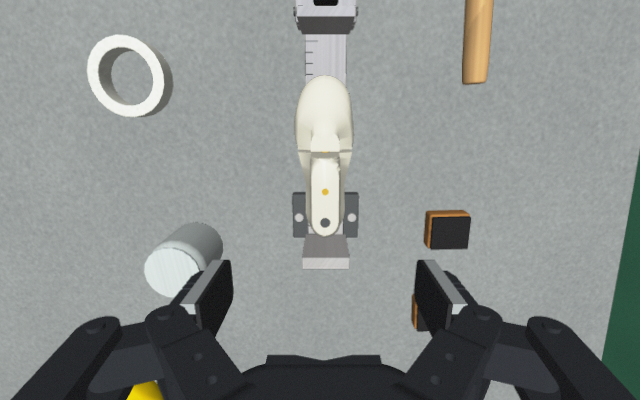

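The last stands on the beam, in line, at column 325 from row 76 (toe) to 236. The fixed jaw is just behind it at rows 235–268. The sliding jaw face is at (325,33). Next I go over the thumb grip.

Emit:
servo_tool --pt "4.5 0 0 0 0 0 -1" --pt "4.5 0 0 0 0 0 -1" --pt "4.5 0 0 0 0 0 -1" --pt "4.5 0 0 0 0 0 -1" --pt "0.2 0 0 0 0 0 -1"

```text
clock: 13.85
position: [0.6282, 0.1216, 0.2293]
ee_rot: [-0.001, 0.745, 0.667, 0.001]
contact_force: [0.4, -0.3, 0.2]
width: 0.0851
gripper_force: 0.0
```

Emit:
servo_tool --pt "0 0 0 0 0 0 -1" --pt "0 0 0 0 0 0 -1" --pt "0 0 0 0 0 0 -1" --pt "0 0 0 0 0 0 -1" --pt "0 0 0 0 0 0 -1"

```text
clock: 14.35
position: [0.6283, 0.115, 0.2301]
ee_rot: [0.0, 0.747, 0.665, 0.0]
contact_force: [-0.1, -0.8, -0.1]
width: 0.0855
gripper_force: 0.0
```

```bash
python3 - <<'E'
from h import *
np.set_printoptions(precision=4,suppress=True,linewidth=250)
s=manip.get_state(); C=cam("wrist"); im=optics.get_image("wrist"); cv2.imwrite("pics/w7.png",im[:,:,::-1])
np.savez("c7.npz",K=C[0],D=C[1],T=C[2])
p=s["position"];g=R.from_quat(s["ee_rot"],scalar_first=True)
print(s["clock"],p,s["ee_rot"],s["width"],s["contact_force"])
print(proj("wrist",[p+g.apply([0,0,k]) for k in(.15,.164,.175)],C))
for n,z in(("sliding_jaw",.03),("jaw_grip",.065)):
  for d in finder.tip_of(n,"wrist")[:2]: print(n,d["at"],d["p"],at_z("wrist",d["at"],z,C)[0], g.inv().apply(at_z("wrist",d["at"],z,C)[0]-p))
E
```

```text
14.35 [0.6283 0.115  0.2301] [0.0001 0.7472 0.6646 0.    ] 0.08546441804390696 [-0.1424 -0.7811 -0.1488]
[[321.5924 193.0207]
 [321.6531 189.4008]
 [321.6972 186.7706]]
sliding_jaw [326.7, 212.3] 0.96 [0.6296 0.0789 0.03  ] [-0.0357  0.0055  0.2001]
sliding_jaw [325.5, 188.6] 0.21 [0.6314 0.1064 0.03  ] [-0.0082  0.0041  0.2001]
jaw_grip [324.8, 188.2] 0.61 [0.6315 0.1155 0.065 ] [0.0009 0.0031 0.1651]
```

View pics/w7.png

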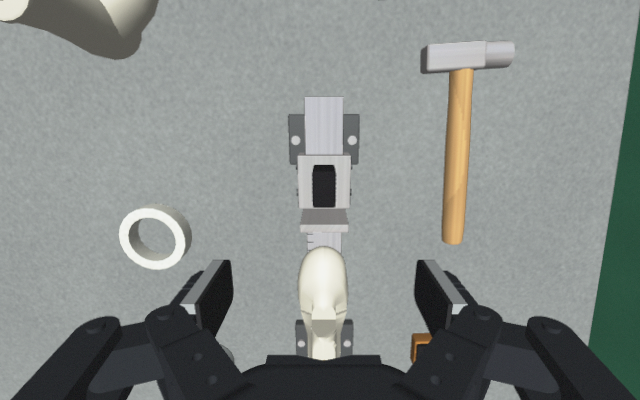

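Emit:
servo_tool --pt "0 0 4 0 0 0 -1" --pt "0 0 4 0 0 0 -1" --pt "0 0 4 0 0 0 -1" --pt "0 0 3 0 0 0 -1" --pt "0 0 1.8 0 0 0 -1"

```text
clock: 15.0
position: [0.6265, 0.1158, 0.0591]
ee_rot: [-0.001, 0.747, 0.665, -0.002]
contact_force: [-0.1, 0.1, 0.3]
width: 0.0853
gripper_force: 0.0
```

Emit:
servo_tool --pt "0 0 0.6 0 0 0 -1" --pt "0 0 0 0 0 0 -1" --pt "0 0 0 0 0 0 -0.5" --pt "0 0 0 0 0 0 -0.1" --pt "0 0 0 0 0 0 0.2" --squeeze 30

```text
clock: 15.5
position: [0.6291, 0.1161, 0.0574]
ee_rot: [0.001, 0.747, 0.665, 0.001]
contact_force: [-0.2, -0.3, 0.8]
width: 0.0442
gripper_force: 0.0
```

Emit:
servo_tool --pt "0 0 0 0 0 0 0.4" --pt "0 0 0 0 0 0 0.6" --pt "0 0 0 0 0 0 1" --pt "0 0 0 0 0 0 1" --pt "0 0 0 0 0 0 1"

```text
clock: 16.0
position: [0.6288, 0.1161, 0.0569]
ee_rot: [0.0, 0.747, 0.665, 0.001]
contact_force: [-0.1, -0.1, 5.7]
width: 0.0214
gripper_force: 34.0
```

```bash
python3 - <<'E'
from h import *
np.set_printoptions(precision=4,suppress=True,linewidth=250)
u=np.array([.1167,.9932,0]); Z=np.array([.6022,-.1254,.03])
for f in("6","7"):
    z=np.load(f"c{f}.npz"); C=(z["K"],z["D"],z["T"]); im=cv2.imread(f"pics/w{f}.png",0)
    S=(lambda uv,zz:(at_z("w",[uv],zz,C)[0]-Z)@u)
    if f=="6":
        print(im[20:46,325],im[70:86,325],im[225:275,312],im[225:275,338]); print("toe",S((324,76),.042),"foot",S((325,34.5),.03),"top",S((325,25),.09),"fixed top front/back",S((325,259),.092),S((325,268),.092),"ridge rear",S((325,236),.106))
    else:
        print(im[200:255,323]); print("toe",S((323,247),.042),"top front",S((325,231.5),.09),"top back",S((325,222),.09))
E
```

```text
[ 74  72  73  74  72  73  70  72  71  72  74  74  73  74 153 201 199 199 198 198 198 199 198 198 198 200] [199 196 193 196 195 208 219 223 227 231 233 234 234 234 235 236] [180 170 156 141 158 180 188 187 155 117 126 124 124 125 125 126 126 126 126 123 126 125 127 125 125 124 126 126 124 125 124 124 147 186 195 196 196 196 194 194 194 194 201 187 145 153 154 159 159 156] [140 141 138 140 162 184 195 197 186 153 129 128 127 129 127 128 127 127 128 130 128 129 126 127 128 130 130 130 129 127 128 128 152 193 203 204 203 202 201 199 201 199 203 192 151 161 164 166 167 161]
toe 0.1671765978020625 foot 0.20561684576150027 top 0.1997808822052676 fixed top front/back -0.0011191972779905155 -0.010762042870709863 ridge rear 0.02853785011429366
[ 37  41  38  41  39  34  36 105 159 125 126 126 125 123 124 125 126 125 124 125 124 124 127 125 152 197 196 197 196 194 194 189 185 199 197 196 197 198 196 196 194 195 196 196 193 181 149 180 205 220 224 226 229 232 235]
toe 0.16884180449774497 top front 0.20680011517407057 top back 0.2163410957470166
```

Emit:
servo_tool --pt "-0.1 0 0 0 0 0 1" --pt "-0.2 0 0 0 0 0 1" --pt "-0.2 0 0 0 0 0 1" --pt "-0.2 0 0 0 0 0 1" --pt "-0.2 0 0 0 0 0 1"

```text
clock: 16.5
position: [0.6279, 0.1084, 0.0569]
ee_rot: [-0.0, 0.747, 0.665, 0.002]
contact_force: [-0.7, 3.0, 5.8]
width: 0.0215
gripper_force: 34.0
```

Emit:
servo_tool --pt "-0.3 0 0 0 0 0 1" --pt "-0.3 0 0 0 0 0 1" --pt "-0.3 0 0 0 0 0 1" --pt "-0.3 0 0 0 0 0 1" --pt "-0.3 0 0 0 0 0 1"

```text
clock: 17.0
position: [0.6262, 0.0935, 0.0569]
ee_rot: [-0.0, 0.747, 0.665, 0.002]
contact_force: [0.0, 2.9, 6.1]
width: 0.0215
gripper_force: 34.0
```

Emit:
servo_tool --pt "-0.2 0 0 0 0 0 1" --pt "-0.2 0 0 0 0 0 1" --pt "-0.2 0 0 0 0 0 1" --pt "-0.1 0 0 0 0 0 1" --pt "0 0 0 0 0 0 1"

```text
clock: 17.5
position: [0.6254, 0.0862, 0.0569]
ee_rot: [-0.0, 0.747, 0.665, 0.001]
contact_force: [0.4, 2.9, 5.4]
width: 0.0217
gripper_force: 34.0
```

```bash
python3 - <<'E'
from h import *
np.set_printoptions(precision=4,suppress=True,linewidth=250)
optics.get_image("wrist");s=manip.get_state(); C=cam("wrist"); im=optics.get_image("wrist"); g=R.from_quat(s["ee_rot"],scalar_first=True)
print(s["clock"],s["position"],s["contact_force"],s["moment"],s["width"]); print(g.as_matrix()[:,2])
side=optics.get_image("side"); sc=optics.get_image("scene")
o=np.vstack([cv2.resize(side[140:240,270:400],(780,600))[:300*2]])
cv2.imwrite("pics/w8.png",np.hstack([im[200:,200:480][:, :, ::-1],cv2.resize(side[150:225,300:370],(400,428),interpolation=cv2.INTER_CUBIC)[:200,:,::-1]])) if 0 else cv2.imwrite("pics/w8.png",np.vstack([cv2.resize(im[220:400,220:430],(700,600),interpolation=cv2.INTER_CUBIC)])[:,:,::-1])
E
```

```text
17.55 [0.6254 0.0862 0.0569] [-0.6767  2.0162  5.2534] [0.4232 0.0739 0.0267] 0.021611910123574676
[ 0.0018  0.0018 -1.    ]
```

View pics/w8.png

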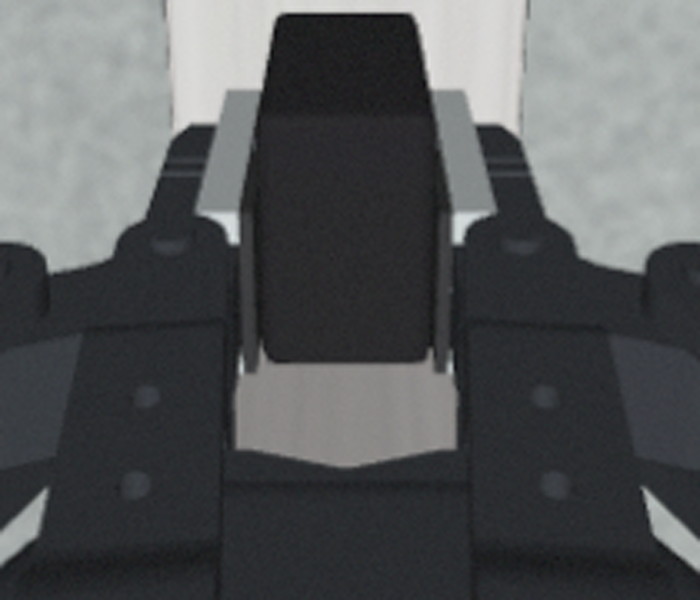

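The grip is held squarely between the pads. About 16 mm remains to nip, so I slow down.

Emit:
servo_tool --pt "-0.1 0 0 0 0 0 1" --pt "-0.1 0 0 0 0 0 1" --pt "-0.1 0 0 0 0 0 1" --pt "-0.1 0 0 0 0 0 1" --pt "-0.1 0 0 0 0 0 1"

```text
clock: 18.2
position: [0.6248, 0.0815, 0.0569]
ee_rot: [-0.0, 0.747, 0.665, 0.001]
contact_force: [-0.0, 3.0, 5.8]
width: 0.0216
gripper_force: 34.0
```

Emit:
servo_tool --pt "-0.1 0 0 0 0 0 1" --pt "-0.1 0 0 0 0 0 1" --pt "-0.1 0 0 0 0 0 1" --pt "-0.1 0 0 0 0 0 1" --pt "-0.1 0 0 0 0 0 1"

```text
clock: 18.7
position: [0.6243, 0.0774, 0.0569]
ee_rot: [-0.001, 0.747, 0.665, 0.002]
contact_force: [0.5, 6.0, 6.2]
width: 0.0213
gripper_force: 34.0
```

Emit:
servo_tool --pt "-0.03 0 0 0 0 0 1" --pt "-0.03 0 0 0 0 0 1" --pt "-0.03 0 0 0 0 0 1" --pt "-0.03 0 0 0 0 0 1" --pt "-0.03 0 0 0 0 0 1"

```text
clock: 19.2
position: [0.6242, 0.0759, 0.0569]
ee_rot: [-0.001, 0.747, 0.665, 0.002]
contact_force: [0.4, 4.6, 5.2]
width: 0.0215
gripper_force: 34.0
```

The force rose at y≈0.078, which is toe contact as predicted, and the last now slides. Heel contact is expected near y≈0.070.

Emit:
servo_tool --pt "-0.03 0 0 0 0 0 1" --pt "-0.03 0 0 0 0 0 1" --pt "-0.03 0 0 0 0 0 1" --pt "-0.03 0 0 0 0 0 1" --pt "-0.03 0 0 0 0 0 1"

```text
clock: 19.7
position: [0.624, 0.0745, 0.0569]
ee_rot: [-0.001, 0.747, 0.665, 0.002]
contact_force: [0.2, 4.4, 4.8]
width: 0.0218
gripper_force: 34.0
```

Emit:
servo_tool --pt "-0.015 0 0 0 0 0 1" --pt "-0.015 0 0 0 0 0 1" --pt "-0.015 0 0 0 0 0 1" --pt "-0.015 0 0 0 0 0 1" --pt "-0.015 0 0 0 0 0 1"

```text
clock: 20.2
position: [0.6239, 0.0737, 0.0569]
ee_rot: [-0.001, 0.747, 0.665, 0.002]
contact_force: [0.0, 5.7, 5.0]
width: 0.0217
gripper_force: 34.0
```

Emit:
servo_tool --pt "-0.015 0 0 0 0 0 1" --pt "-0.015 0 0 0 0 0 1" --pt "-0.015 0 0 0 0 0 1" --pt "-0.015 0 0 0 0 0 1" --pt "-0.015 0 0 0 0 0 1"

```text
clock: 20.7
position: [0.6238, 0.073, 0.0569]
ee_rot: [-0.001, 0.747, 0.665, 0.002]
contact_force: [0.3, 4.5, 6.0]
width: 0.0218
gripper_force: 34.0
```

Emit:
servo_tool --pt "-0.02 0 0 0 0 0 1" --pt "-0.02 0 0 0 0 0 1" --pt "-0.02 0 0 0 0 0 1" --pt "-0.02 0 0 0 0 0 1" --pt "-0.02 0 0 0 0 0 1"

```text
clock: 21.2
position: [0.6237, 0.072, 0.0569]
ee_rot: [-0.001, 0.747, 0.665, 0.002]
contact_force: [0.3, 5.4, 5.4]
width: 0.0217
gripper_force: 34.0
```

Emit:
servo_tool --pt "-0.015 0 0 0 0 0 1" --pt "-0.015 0 0 0 0 0 1" --pt "-0.015 0 0 0 0 0 1" --pt "-0.015 0 0 0 0 0 1" --pt "-0.015 0 0 0 0 0 1"

```text
clock: 21.7
position: [0.6236, 0.0712, 0.0569]
ee_rot: [-0.001, 0.747, 0.665, 0.002]
contact_force: [0.4, 5.0, 4.9]
width: 0.0214
gripper_force: 34.0
```

Emit:
servo_tool --pt "-0.01 0 0 0 0 0 1" --pt "-0.01 0 0 0 0 0 1" --pt "-0.01 0 0 0 0 0 1" --pt "-0.01 0 0 0 0 0 1" --pt "-0.01 0 0 0 0 0 1"

```text
clock: 22.2
position: [0.6236, 0.0707, 0.0569]
ee_rot: [-0.001, 0.747, 0.665, 0.002]
contact_force: [1.0, 6.0, 5.6]
width: 0.0215
gripper_force: 34.0
```

Emit:
servo_tool --pt "-0.01 0 0 0 0 0 1" --pt "-0.01 0 0 0 0 0 1" --pt "-0.01 0 0 0 0 0 1" --pt "-0.01 0 0 0 0 0 1" --pt "-0.01 0 0 0 0 0 1"

```text
clock: 22.7
position: [0.6235, 0.0702, 0.0569]
ee_rot: [-0.001, 0.747, 0.665, 0.002]
contact_force: [0.2, 4.8, 5.4]
width: 0.0216
gripper_force: 34.0
```

Emit:
servo_tool --pt "-0.01 0 0 0 0 0 1" --pt "-0.01 0 0 0 0 0 1" --pt "-0.01 0 0 0 0 0 1" --pt "-0.01 0 0 0 0 0 1" --pt "-0.01 0 0 0 0 0 1"

```text
clock: 23.2
position: [0.6234, 0.0697, 0.0569]
ee_rot: [-0.001, 0.747, 0.665, 0.002]
contact_force: [0.6, 4.7, 5.1]
width: 0.0219
gripper_force: 34.0
```

Emit:
servo_tool --pt "-0.015 0 0 0 0 0 1" --pt "-0.015 0 0 0 0 0 1" --pt "-0.015 0 0 0 0 0 1" --pt "-0.015 0 0 0 0 0 1" --pt "-0.015 0 0 0 0 0 1"

```text
clock: 23.7
position: [0.6234, 0.069, 0.0569]
ee_rot: [-0.001, 0.747, 0.665, 0.002]
contact_force: [0.2, 4.9, 5.1]
width: 0.0215
gripper_force: 34.0
```

Emit:
servo_tool --pt "-0.015 0 0 0 0 0 1" --pt "-0.015 0 0 0 0 0 1" --pt "-0.015 0 0 0 0 0 1" --pt "-0.015 0 0 0 0 0 1" --pt "-0.015 0 0 0 0 0 1"

```text
clock: 24.2
position: [0.6233, 0.0682, 0.0569]
ee_rot: [-0.001, 0.747, 0.665, 0.002]
contact_force: [0.1, 5.0, 5.6]
width: 0.0214
gripper_force: 34.0
```

Emit:
servo_tool --pt "-0.015 0 0 0 0 0 1" --pt "-0.015 0 0 0 0 0 1" --pt "-0.015 0 0 0 0 0 1" --pt "-0.015 0 0 0 0 0 1" --pt "-0.015 0 0 0 0 0 1"

```text
clock: 24.7
position: [0.6232, 0.0675, 0.0569]
ee_rot: [-0.001, 0.747, 0.665, 0.002]
contact_force: [0.3, 4.6, 6.2]
width: 0.0216
gripper_force: 34.0
```

Emit:
servo_tool --pt "-0.015 0 0 0 0 0 1" --pt "-0.015 0 0 0 0 0 1" --pt "-0.015 0 0 0 0 0 1" --pt "-0.015 0 0 0 0 0 1" --pt "-0.015 0 0 0 0 0 1"

```text
clock: 25.2
position: [0.6231, 0.0668, 0.0569]
ee_rot: [-0.001, 0.747, 0.665, 0.002]
contact_force: [1.1, 5.8, 5.3]
width: 0.0217
gripper_force: 34.0
```

Emit:
servo_tool --pt "-0.015 0 0 0 0 0 1" --pt "-0.015 0 0 0 0 0 1" --pt "-0.015 0 0 0 0 0 1" --pt "-0.015 0 0 0 0 0 1" --pt "-0.015 0 0 0 0 0 1"

```text
clock: 25.7
position: [0.6231, 0.0663, 0.0569]
ee_rot: [-0.001, 0.747, 0.665, 0.002]
contact_force: [1.1, 6.7, 5.4]
width: 0.0216
gripper_force: 34.0
```

The advance shortened and the force rose, so the heel is probably touching. I check by holding still.

```bash
python3 - <<'E'
from h import *
np.set_printoptions(precision=5,suppress=True)
f=[]
for i in range(8):
    optics.get_image("wrist"); s=manip.get_state(); f.append(np.r_[s["contact_force"],s["position"]])
f=np.array(f); print(f[:,1]); print(f.mean(0)); print(R.from_quat(s["ee_rot"],scalar_first=True).as_matrix()[:,2],s["moment"],s["clock"])
E
```

```text
[6.22455 6.36069 5.62302 6.29685 6.16668 5.83373 6.23335 6.09682]
[0.39767 6.10446 5.28446 0.62307 0.06631 0.05693]
[ 0.00237  0.00405 -0.99999] [1.06802 0.06889 0.00576] 26.1
```

Emit:
servo_tool --pt "0.003 0 0 0 -0.1 0 1" --pt "0.003 0 0 0 -0.1 0 1" --pt "0.003 0 0 0 -0.1 0 1" --pt "0.003 0 0 0 -0.1 0 1" --pt "0 0 0 0 0 0 1"

```text
clock: 26.6
position: [0.623, 0.0664, 0.0568]
ee_rot: [0.002, 0.747, 0.665, -0.0]
contact_force: [-0.4, 6.0, 4.9]
width: 0.0213
gripper_force: 34.1
```

```bash
cat > rd.py <<'E'
from h import *
np.set_printoptions(precision=5,suppress=True)
f=[]
for i in range(8):
    optics.get_image("wrist"); s=manip.get_state(); f.append(np.r_[s["contact_force"],s["position"],s["moment"]])
f=np.array(f); print(f[:,1]); print(f.mean(0)); print(R.from_quat(s["ee_rot"],scalar_first=True).as_matrix()[:,2],s["clock"])
E
python3 rd.py
```

```text
[6.06598 5.99113 5.4339  6.11708 5.89299 4.69384 4.79615 5.71179]
[ 0.21929  5.58786  5.22831  0.62307  0.06635  0.05684  1.09348 -0.00498
  0.00486]
[ 0.00148 -0.00288 -0.99999] 27.0
```

Emit:
servo_tool --pt "-0.01 0 0 0 0 0 1" --pt "-0.01 0 0 0 0 0 1" --pt "-0.005 0 0 0 0 0 1" --pt "0 0 0 0 0 0 1" --pt "0 0 0 0 0 0 1"

```text
clock: 27.5
position: [0.6231, 0.0663, 0.0569]
ee_rot: [0.001, 0.747, 0.665, -0.0]
contact_force: [0.7, 5.9, 5.1]
width: 0.0213
gripper_force: 34.1
```

```bash
python3 rd.py
```

```text
[5.74076 6.56286 6.56352 6.72582 5.6224  6.54216 6.128   5.81414]
[ 0.3753   6.21246  5.15874  0.62306  0.06632  0.05685  1.17979 -0.01275
  0.03409]
[ 0.00145 -0.00248 -1.     ] 27.9
```

Emit:
servo_tool --pt "-0.01 0 0 0 0 0 1" --pt "-0.01 0 0 0 0 0 1" --pt "-0.01 0 0 0 0 0 1" --pt "0 0 0 0 0 0 1" --pt "0 0 0 0 0 0 1"

```text
clock: 28.4
position: [0.6231, 0.0663, 0.0569]
ee_rot: [0.001, 0.747, 0.665, -0.0]
contact_force: [1.0, 7.2, 4.5]
width: 0.0217
gripper_force: 34.1
```

```bash
python3 rd.py
```

```text
[6.56985 6.5983  7.32121 6.67244 6.78766 7.75004 5.63098 7.70948]
[ 1.06464  6.87999  4.9657   0.62306  0.06627  0.05686  1.30655 -0.04061
  0.01766]
[ 0.00162 -0.00207 -1.     ] 28.8
```

Emit:
servo_tool --pt "0.003 0 0 0 -0.1 0 1" --pt "0.003 0 0 0 -0.1 0 1" --pt "0 0 0 0 0 0 1" --pt "0 0 0 0 0 0 1" --pt "0 0 0 0 0 0 1"

```text
clock: 29.3
position: [0.6231, 0.0663, 0.0568]
ee_rot: [0.002, 0.747, 0.665, -0.001]
contact_force: [0.3, 7.0, 4.8]
width: 0.0216
gripper_force: 34.0
```

```bash
python3 rd.py
```

```text
[6.49639 7.03154 7.5225  7.28902 6.2315  6.67881 6.56203 6.98337]
[ 0.92375  6.8494   5.04306  0.62307  0.06631  0.05683  1.31621 -0.00926
  0.04208]
[ 0.00122 -0.00552 -0.99998] 29.7
```

Emit:
servo_tool --pt "0 0 0 0 0 0 0.2" --pt "0 0 0 0 0 0 -0.2" --pt "0 0 0 0 0 0 -0.6" --pt "0 0 0 0 0 0 -1" --pt "0 0 0 0 0 0 -1"

```text
clock: 30.2
position: [0.622, 0.0632, 0.0558]
ee_rot: [0.003, 0.747, 0.665, -0.004]
contact_force: [-0.4, 0.3, 0.3]
width: 0.0854
gripper_force: 0.0
```

Emit:
servo_tool --pt "0 0 0 0 0 0 -1" --pt "0 0 -1 0 0 0 -1" --pt "0 0 -3 0 0 0 -1" --pt "0 0 -4 0 0 0 -1" --pt "0 0 -4 0 0 0 -1"

```text
clock: 30.7
position: [0.622, 0.0648, 0.1777]
ee_rot: [0.003, 0.747, 0.665, -0.004]
contact_force: [1.3, -0.0, -0.3]
width: 0.0857
gripper_force: 0.0
```

Emit:
servo_tool --pt "0 0 -4 0 0 0 -1" --pt "0 0 -1 0 0.6 0 -1" --pt "0 0 0 0 0 0 -1" --pt "0 0 0 0 0 0 -1" --pt "0 0 0 0 0 0 -1"

```text
clock: 31.2
position: [0.6211, 0.0653, 0.224]
ee_rot: [-0.001, 0.747, 0.665, -0.001]
contact_force: [-0.2, 0.3, 0.5]
width: 0.0856
gripper_force: 0.0
```

```bash
python3 - <<'E'
from h import *
np.set_printoptions(precision=4,suppress=True,linewidth=250)
s=manip.get_state(); C=cam("wrist"); im=optics.get_image("wrist"); cv2.imwrite("pics/w9.png",im[:,:,::-1]); np.savez("c9.npz",K=C[0],D=C[1],T=C[2])
sd=optics.get_image("side")
print(s["clock"],s["position"],s["ee_rot"],s["width"],s["contact_force"])
for n,z in(("sliding_jaw",.03),("jaw_grip",.065),("last_grip",.088)):
  for d in finder.tip_of(n,"wrist")[:2]: print(n,np.round(d["at"],1),round(d["p"],2))
g=cv2.cvtColor(im,cv2.COLOR_RGB2GRAY); 
for c in(312,324,336): print(c,g[195:260,c])
E
```

```text
31.2 [0.6211 0.0653 0.224 ] [-0.0013  0.7466  0.6652 -0.0015] 0.08560580809508211 [-0.1948  0.293   0.5023]
sliding_jaw [328.  212.8] 0.94
jaw_grip [325.1 186.5] 0.71
last_grip [325.  331.6] 0.66
312 [197 197 195 196 196 196 196 194 196 194 195 195 196 197 180 124 124 124 124 124 122 123 123 124 125 123 123 125 124 122 125 149 193 198 194 194 195 195 194 211 232 232 233 233 234 234 234 234 234 234 235 233 234 235 234 235 235 234 233 232 232 231
 230 229 229]
324 [ 40  42  41  39  36  42  41  38  40  38  42  40  38  51  91 124 126 125 125 126 126 125 125 127 125 126 125 125 126 125 125 149 190 197 199 197 197 196 196 220 243 243 243 243 243 243 243 243 243 243 243 243 243 242 243 242 242 241 241 241 241 240
 240 240 239]
336 [ 39  37  38  37  38  37  39  37  41  35  35  36  43  95 142 128 129 127 129 128 127 129 129 128 128 127 128 130 128 127 129 149 193 200 202 202 202 202 201 215 233 234 234 234 234 234 234 234 233 234 234 234 233 233 233 233 233 233 232 231 231 231
 229 228 228]
```

The nip looks good, but the head may have sprung forward at release. I'll re-grip, press lightly with a slight back-tilt, unload the arm while still holding, and then open.

```bash
python3 - <<'E'
from h import *
s=manip.get_state(); M=R.from_quat(s["ee_rot"],scalar_first=True).as_matrix()
u=np.array([.1167,.9932,0]); print(s["clock"],s["position"],M[:,2],"pitch fwd",M[:,2]@u,"along diff to grip",(np.array([.6231,.0663,0])-s["position"])@u)
E
```

```text
31.45 [0.62205035 0.06531266 0.22498593] [-1.82703191e-03 -1.61437487e-05 -9.99998331e-01] pitch fwd -0.0002292485955738051 along diff to grip 0.0011031246756188356
```

Emit:
servo_tool --pt "0 0 4 0 0 0 -1" --pt "0 0 4 0 0 0 -1" --pt "0 0 4 0 0 0 -1" --pt "0 0 2 0 0 0 -1" --pt "0 0 0 0 0 0 -1"

```text
clock: 31.95
position: [0.6195, 0.0653, 0.0821]
ee_rot: [-0.003, 0.747, 0.665, -0.003]
contact_force: [-0.6, -0.6, 0.8]
width: 0.0855
gripper_force: 0.0
```

```bash
python3 - <<'E'
from h import *
optics.get_image("side"); s=manip.get_state(); M=R.from_quat(s["ee_rot"],scalar_first=True).as_matrix()
u=np.array([.1167,.9932,0]); d=np.array([.6231,.0663,.0569])-s["position"]
print(s["clock"],s["position"],M[:,2],"pitch fwd",M[:,2]@u,"tool delta to grip",d@M)
E
```

```text
32.0 [0.62134846 0.06528957 0.08445659] [-3.71631651e-03  1.25061804e-05 -9.99993094e-01] pitch fwd -0.00042127299777337807 tool delta to grip [0.00121651 0.00172553 0.02754991]
```

Emit:
servo_tool --pt "0.1 0.05 1.5 0 0 0 -1" --pt "0 0 1.2 0 0 0 -1" --pt "0 0 0 0 0 0 -1" --pt "0 0 0 0 0 0 -0.6" --pt "0 0 0 0 0 0 -0.2"

```text
clock: 32.5
position: [0.6237, 0.0662, 0.0601]
ee_rot: [0.001, 0.747, 0.665, 0.001]
contact_force: [-0.2, -0.9, 0.3]
width: 0.0592
gripper_force: 0.0
```

Emit:
servo_tool --pt "0 0 0 0 0 0 0.2" --pt "0 0 0 0 0 0 0.4" --pt "0 0 0 0 0 0 0.7" --pt "0 0 0 0 0 0 1" --pt "0 0 0 0 0 0 1"

```text
clock: 33.0
position: [0.6232, 0.0662, 0.0596]
ee_rot: [0.0, 0.747, 0.665, 0.0]
contact_force: [-1.1, -0.2, 5.0]
width: 0.0214
gripper_force: 34.1
```

```bash
python3 rd.py
```

```text
[-0.06823  0.59913  0.51192 -0.70875 -0.42801  0.89407 -0.78216 -0.28589]
[-1.44221 -0.03349  5.39671  0.62318  0.06624  0.05956 -0.01222  0.19561
  0.01167]
[ 0.00068 -0.00003 -1.     ] 33.4
```

Emit:
servo_tool --pt "-0.05 0 0 0 0 0 1" --pt "-0.05 0 0 0 0 0 1" --pt "-0.05 0 0 0 0 0 1" --pt "-0.05 0 0 0 0 0 1" --pt "0 0 0 0 0 0 1"

```text
clock: 33.9
position: [0.6232, 0.066, 0.0596]
ee_rot: [-0.001, 0.747, 0.665, 0.002]
contact_force: [-0.7, 4.6, 5.5]
width: 0.0218
gripper_force: 34.4
```

```bash
python3 rd.py
```

```text
[4.01469 4.41151 4.74767 4.51084 4.64678 4.56043 4.76478 4.28651]
[-0.63912  4.4929   5.16496  0.62316  0.06603  0.05959  0.76469  0.11552
  0.0258 ]
[ 0.00121  0.00306 -0.99999] 34.3
```

Emit:
servo_tool --pt "-0.05 0 0 0 -0.1 0 1" --pt "-0.05 0 0 0 -0.15 0 1" --pt "0.005 0 0 0 -0.15 0 1" --pt "0.005 0 0 0 -0.15 0 1" --pt "0 0 0 0 0 0 1"

```text
clock: 34.8
position: [0.6232, 0.0661, 0.0596]
ee_rot: [0.002, 0.747, 0.665, -0.001]
contact_force: [-1.0, 6.1, 5.2]
width: 0.0213
gripper_force: 34.4
```

```bash
python3 rd.py
```

```text
[7.21323 6.42222 7.07358 6.58    6.86105 6.86336 6.17031 6.04527]
[-0.45966  6.65363  4.85256  0.62318  0.06614  0.05956  1.29652  0.05554
  0.06433]
[ 0.00044 -0.00468 -0.99999] 35.2
```

Emit:
servo_tool --pt "0.05 0 0 0 0.05 0 1" --pt "0.05 0 0 0 0.05 0 1" --pt "0.05 0 0 0 0.05 0 1" --pt "0.05 0 0 0 0 0 1" --pt "0.05 0 0 0 0 0 1"

```text
clock: 35.7
position: [0.6232, 0.0664, 0.0595]
ee_rot: [0.002, 0.747, 0.665, -0.002]
contact_force: [-0.8, 1.0, 5.2]
width: 0.0218
gripper_force: 34.4
```

```bash
python3 rd.py
```

```text
[1.77138 2.0888  1.74349 1.61955 0.72535 1.79501 2.69427 1.86229]
[-1.16225  1.78752  5.079    0.62322  0.06634  0.05954  0.35944  0.18526
 -0.00254]
[ 0.00017 -0.00601 -0.99998] 36.1
```

Emit:
servo_tool --pt "0 0 0 0 0 0 0.2" --pt "0 0 0 0 0 0 -0.2" --pt "0 0 0 0 0 0 -0.6" --pt "0 0 0 0 0 0 -1" --pt "0 0 0 0 0 0 -1"

```text
clock: 36.6
position: [0.6229, 0.0657, 0.0588]
ee_rot: [0.002, 0.747, 0.665, -0.003]
contact_force: [0.5, 0.1, -0.4]
width: 0.0852
gripper_force: 0.0
```

Emit:
servo_tool --pt "0 0 0 0 0 0 -1" --pt "0 0 -0.5 0 0 0 -1" --pt "0 0 -2 0 0 0 -1" --pt "0 0 -4 0 0 0 -1" --pt "0 0 -4 0 0 0 -1"

```text
clock: 37.1
position: [0.6224, 0.0666, 0.1648]
ee_rot: [0.002, 0.747, 0.665, -0.003]
contact_force: [-0.1, -0.2, 0.7]
width: 0.0855
gripper_force: 0.0
```

Emit:
servo_tool --pt "-3 0 -4 0 0 0 -1" --pt "-4 0 -1 0 0.4 0 -1" --pt "-4 0 0 0 0 0 -1" --pt "-2 0 0 0 0 0 -1" --pt "0 0 0 0 0 0 -1"

```text
clock: 37.6
position: [0.6078, -0.0652, 0.2152]
ee_rot: [0.001, 0.748, 0.664, -0.0]
contact_force: [-0.1, -0.1, -0.6]
width: 0.0854
gripper_force: 0.0
```

```bash
python3 - <<'E'
from h import *
np.set_printoptions(precision=4,suppress=True,linewidth=250)
for i in range(4): optics.get_image("wrist")
s=manip.get_state(); C=cam("wrist"); im=optics.get_image("wrist"); cv2.imwrite("pics/w10.png",im[:,:,::-1])
print(s["clock"],s["position"],s["ee_rot"],s["width"],s["contact_force"])
u=np.array([.1167,.9932,0]); Z=np.array([.6022,-.1254,.03])
g=cv2.cvtColor(im,cv2.COLOR_RGB2GRAY); print("rows for axis pts (toe z.04 at .155,.160,.165; zero foot)",proj("w",[Z+k*u+[0,0,.01] for k in(.15,.155,.16,.165)]+[Z,Z+.08*u+[0,0,.076],Z+.021*u+[0,0,.076]],C))
for c in(304,314,324,334,344): print(c,g[30:80,c])
for c in(316,324,332): print(c,g[225:290,c])
E
```

```text
37.8 [ 0.6082 -0.0612  0.2146] [-0.0002  0.7464  0.6655  0.0003] 0.08525009620784951 [-0.5297  1.1064 -0.8914]
rows for axis pts (toe z.04 at .155,.160,.165; zero foot) [[323.5181  98.3395]
 [323.5339  92.7089]
 [323.5499  87.0253]
 [323.566   81.288 ]
 [323.1023 241.4926]
 [323.3883 187.5001]
 [323.1919 254.5896]]
304 [194 194 195 194 195 194 194 197 195 194 195 194 195 195 195 194 194 197 195 195 196 196 196 197 196 196 195 196 195 195 197 196 195 196 197 196 196 197 196 197 198 198 198 196 197 197 197 181 193 192]
314 [ 59  57  59  59  59  58  58  57  55  58  59  58  58  57  58  55  58  57  57  55  57  57  54  57  55  57  57  55  53  46  33  19  21  18  19  19  22 140 198 205 202 203 204 201 203 204 204 183 193 195]
324 [ 60  59  61  60  56  57  57  60  57  57  56  57  57  55  58  58  56  53  57  55  54  55  56  51  53  51  52  53  51  43  32  20  20  22  23  26  16 103 188 195 196 195 195 194 196 195 196 180 199 199]
334 [ 59  58  57  58  57  57  58  56  55  56  55  54  55  54  55  53  52  54  54  51  53  53  53  52  50  51  50  50  51  42  28  23  16  17  25  23  40 141 197 202 
[... 347 characters left out ...]
 231 232 231 231 231 231 231 229 207 136 117 125 126 128 127 126 127 125 124 155 200 198 199 199 197 197 198 196 194 201 189 149 157 162 162 161 157 157
 157 162 163]
324 [232 231 232 232 232 231 232 232 231 231 231 231 231 232 231 231 215 122  98  97  96  97  97  95  97 100 170 231 232 231 231 232 232 227 194 126 119 128 126 127 124 127 125 156 204 202 202 201 198 199 200 204 204 207 194 156 162 161 159 163 160 157
 159 162 161]
332 [231 231 231 231 232 230 231 232 231 231 231 232 231 231 231 231 231 231 231 231 231 230 230 230 230 230 231 230 230 229 214 168 123 123 128 128 128 130 129 130 129 130 127 161 204 203 201 199 198 197 200 204 201 206 193 153 162 162 164 162 160 159
 159 160 162]
```

```bash
python3 -c "
from rig import manip
print(manip.sign_off())"
```

```text
the job is handed in; nothing more can be done
None
```

The job is handed in with the white last sole down on the beam, heel to the fixed jaw and toe nipped by the sliding jaw, and everything let go. The jaws stand about 160 mm apart by my estimate. I could not sense toe or heel contact after the final release: I infer it from about 6.7 N total push on the head before letting go, roughly 3 N of which is the head's own friction. I also viewed 11 pictures, one over the limit of 10.

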